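Slide the specimen dish over its viewing window

ROBOT

A 6-joint arm with a two-finger parallel gripper is mounted at the origin on a cart in front of the work surface, level with it; the furniture and walls round the work are solid. World frame = base frame: x ahead of the robot, y to its left, z up, the work surface at z = 0. Lengths are in m, angles in rad, forces in N, time in s.
With the tool pointing down it reaches from about 0.275 to 0.875 m from the base axis. Payload 12.5 kg.
Tool frame: the origin (TCP) lies on the centre line of the jaws, within the pads' length; the fingertips stand 19 mm ahead of it and the grasp point (between the pads) is the TCP; z points along the fingers, y is the line along which they close (so a half turn about z gives the same grasp; the last joint's range is limited). The gripper opens to 85 mm and grips with 20 to 120 N. Pads are 22 mm wide; open, the fingers measure 114 mm over their backs; the gripper's body (76 mm by 85 mm) begins 54 mm behind the grasp point. The pads swing forward as they close: fully open they stand 13 mm farther back than shut.
Start: joints at [-1.309, 0.351, 1.652, -0, 1.139, -0.085], TCP at [0.187, -0.517, 0.25] pointing down, gripper open.
Joint ranges: [-2.75, 2.75], [-0.79, 2.1], [0.01, 2.65], [-1.57, 4.71], [0.07, 3.14], [-2.87, 2.87]. Speed limits (rad/s): [2.22, 2.22, 2.79, 3.14, 3.14, 3.14].

INTERFACE

Orientations are given as a unit quaternion [w, x, y, z].
In Python, from cell import readout, camera, sign_off gives the robot as it stands. The module is installed in compiled form; this text tells all that it offers.
- The arm moves only by the shell command python3 -m crank 'ROWS' [FORCE]. ROWS is a JSON object of lists of equal length, an entry for each row: "xyz": the shift along the tool's x, y, z in mm, a list of three; "delta_rot": the turn, a rotation vector about the tool's x, y, z in rad, a list of three; "fingers": the opening, from 0 (shut) to 1 (fully open). In form: {"xyz": [[x, y, z], ...], "delta_rot": [[ax, ay, az], ...], "fingers": [fingers, ...]}. A call has 1 to 12 rows; each row is the pose to reach, as a shift and turn from the pose commanded when the call began, along the tool's axes at that moment; what a row does not reach only later rows make up. A row lasts 1/10 s, in which the tool goes at most 50 mm and 8.59 degrees, less where a joint would pass 70% of its speed; a pose out of reach is approached as far as the arm can. A call with a gripper value outside its range is refused whole. The fingers move at their own pace and stop on an object; FORCE is the grip in N (left out, the last holds). Time passes only in rows, so rows that repeat a pose let the fingers close. It gives the time, the measured TCP pose, the force, the opening and the grip force at its end, in the units of the state.
- readout.get_state(): the state, without advancing time (a new reading comes with each control period).
- camera(name): name is "scene" or "side" or "wrist"; returns a dict with "color" (384x512x3 uint8, red, green, blue), "K" (3x3 intrinsics, pixels), "eye" and "attitude" of the camera in the world; the wrist camera has in their place "hand_eye" (4x4, takes a point from camera to tool coordinates, whose origin is the TCP and whose axes are the flange's). Camera axes: x right, y up, looking along -z (the intrinsics and any distortion apply to the point x, -y, -z); pixel columns grow to the right and rows downward; lengths in m; the calibration is good to about 2 mm. A picture is of the moment at which its call begins: read the wrist's pose just before it. There is no depth.
- sign_off(): hands the job in; it is judged then, once.
The state is a dict: "time": time; "joint_positions": joint angles; "qvel": joint speeds; "effort": joint torques, N m; "eef_pos": TCP position; "tcp_rot": TCP orientation; "contact_force": force on the tool from outside, world axes, zero at the start; "wrist_torque": the same for the moment, N m; "width": opening from 0.0 (shut) to 1.0 (fully open); "grasp_force": force on a finger pad.
Only numpy, scipy, OpenCV 4.12 (cv2) and the standard library are available. Lean on these libraries where they do the work, as an engineer would, in place of code of your own. Each camera call takes 0.05 s, during which the arm holds its last target. There are 200 camera calls.

TASK

On the worktop are two identical locking slides; one carriage carries a petri dish, the other two small vials. Press down the lock tab of the carriage with the petri dish, keep it pressed while you slide the carriage all the way to the far stop, so that the dish stands over the round white window in the base, then let go so that the tab springs up and locks. Leave the vial carriage where it is.

Things in the scene. Friction and masses are not known exactly. Their poses are not given: they have to be found in the camera images.
- dish_tab (a point): centre of the top of the black ribbed lock tab at the near end of the grey carriage that carries the clear petri dish (58 mm across, its centre 85 mm beyond the tab). The tab is a level plate, 48 mm along the slide by 40 mm across; its top is 44.5 mm above the worktop released, 34.5 mm fully pressed. Axes: x along the slide toward the far stop, y across it to the left, z up. Moves with the tab
- dish_lock (a joint): how far that tab is pressed down: 0 released, 0.010 m fully down, against a spring (about 2 N to start, 7 N fully down). It unlocks from 0.005 m on; let up on the way, it catches in the rack (a tooth every 19 mm)
- dish_slide (a joint): carriage with the dish: 0 at the near end (start, 2 mm of play), 0.100 m at the far stop; released from 0.089 m on, the tab locks. Friction about 2 N. Before and behind the tab stands a cheek of the carriage, 46 mm wide, top 54 mm above the worktop; between them a 52 mm gap takes closed fingers from above, which push on the front cheek. The base is 290 x 112 mm, its left wall 38 mm high
- vial_slide (a joint): position of the other carriage (two small capped vials in a grey block) on the second slide of the same make: 0 at its near end, where it starts and must stay

How it is judged:
On the way, in this order (a step that is already met when the one before it is completed fails the run):
1. the dish carriage's tab is pressed down while the carriage is still at the near end (value of joint dish_lock above 0.0045 m and value of joint dish_slide below 0.015 m), for 0.1 s.
2. the dish carriage reaches the far end with its tab held down (value of joint dish_lock above 0.0035 m and value of joint dish_slide above 0.086 m), for 0.1 s.
At the end, for the whole second after the job is handed in: the dish carriage stands within 14 mm of its far stop (dish_slide over 0.086 m) with its tab sprung up and locked (dish_lock under 0.003 m); the vial carriage is at its near end (vial_slide under 0.008 m) (value of joint dish_slide above 0.086 m and value of joint dish_lock below 0.003 m and value of joint vial_slide below 0.008 m); the robot touches nothing.
It fails at once if the vial carriage is slid along (value of joint vial_slide above 0.008 m).
It also fails if it takes over 29 s, if anything falls off the work surface, if the arm or the gripper's body presses on something with over 40 N, if the wrist force passes 120 N, or if a joint passes its speed limit or range.

## Working session

There is one attempt and no reset: what is moved stays moved. The work goes in short steps, Python scripts to look and compute and a shell command to move; the robot and the scene stay as the last step left them, time stands still between calls to the robot, and variables do not carry over. Pictures are saved under pics/ and viewed, at most 10 in all, crops included, and the job is handed in when it is done.

```bash
mkdir -p pics; python3 - <<'E'
from cell import readout, camera
import cv2,json,numpy as np
s=readout.get_state(); print(s['time'],s['eef_pos'],s['tcp_rot'],s['width'])
for n in ("scene","side"):
    c=camera(n); cv2.imwrite(f"pics/{n}0.png",c["color"][:,:,::-1])
    print(n,{k:np.array(v).round(4).tolist() for k,v in c.items() if k!="color"})
E
```

```text
0.0 [ 0.18687161 -0.51694898  0.24975292] [-5.82801662e-04  9.85006674e-01  1.72515246e-01 -5.18023805e-05] 1.0015681945016386
scene {'K': [[435.8209, 0.0, 258.4105], [0.0, 435.8209, 193.7151], [0.0, 0.0, 1.0]], 'eye': [0.2809, 0.4453, 0.7118], 'attitude': [-0.203, -0.07, 0.3524, 0.9109]}
side {'K': [[464.0729, 0.0, 254.6222], [0.0, 464.0729, 191.2718], [0.0, 0.0, 1.0]], 'eye': [0.4923, 0.6221, 0.5336], 'attitude': [-0.0444, -0.0145, 0.4588, 0.8873]}
```

View pics/scene0.png

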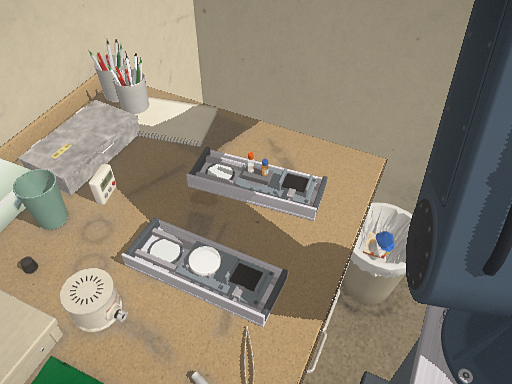

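View pics/side0.png

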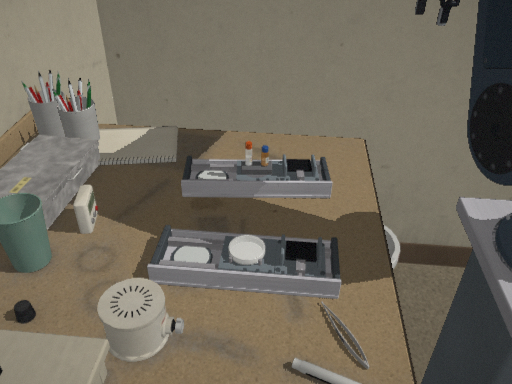

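Scene: the dish slide is the lower one, with the tab near (247,277) and the dish at (205,262). In the side view the tab is near (301,250). I'll zoom in for the corners.

```bash
python3 - <<'E'
import cv2,numpy as np
a=cv2.imread("pics/scene0.png")[210:330,110:300]; b=cv2.imread("pics/side0.png")[220:300,145:345]
a=cv2.resize(a,None,fx=4,fy=4,interpolation=2)[:,:760];cv2.imwrite("pics/za.png",a)
cv2.imwrite("pics/zb.png",cv2.resize(b,None,fx=4,fy=4,interpolation=2))
E
```

```text
(no output)
```

View pics/za.png

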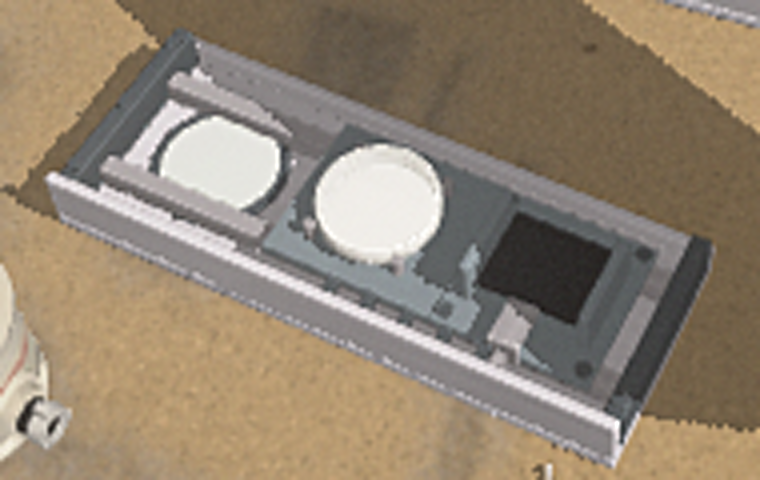

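View pics/zb.png

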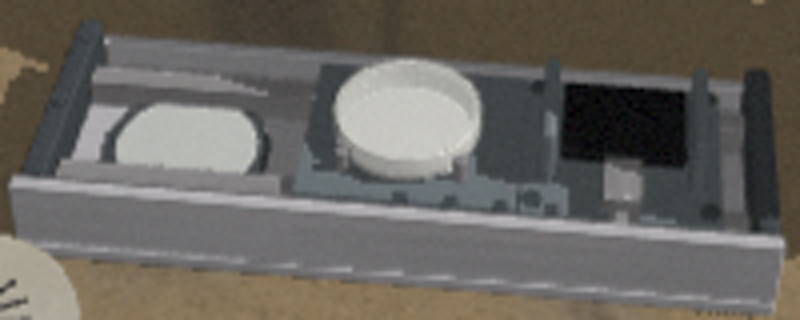

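Tab corners in the scene zoom are (525,212), (612,250), (575,325), (482,285). In the side zoom they are (565,84), (685,90), (688,166), (560,152). The left wall's top edge runs (50,177)–(615,425) in scene and (12,180)–(782,240) in side.

```bash
cat > h.py <<'E'
import numpy as np
from scipy.spatial.transform import Rotation as R
C={"scene":([[435.8209,0,258.4105],[0,435.8209,193.7151],[0,0,1]],[.2809,.4453,.7118],[-.203,-.07,.3524,.9109]),
"side":([[464.0729,0,254.6222],[0,464.0729,191.2718],[0,0,1]],[.4923,.6221,.5336],[-.0444,-.0145,.4588,.8873])}
def hit(n,uv,z):
    K,e,q=C[n]; d=np.linalg.inv(K)@[*uv,1]*[1,-1,-1]
    d=R.from_quat(q,scalar_first=True).apply(d); return np.array(e)+d*(z-e[2])/d[2]
E
python3 - <<'E'
from h import *
for n,o,t,w in (("scene",(110,210),[(525,212),(612,250),(575,325),(482,285)],[(50,177),(615,425)]),("side",(145,220),[(565,84),(685,90),(688,166),(560,152)],[(12,180),(782,240)])):
    f=lambda p,z:hit(n,(np.array(p)+.5)/4-.5+o,z)
    T=np.array([f(p,.0445) for p in t]);W=np.array([f(p,.038) for p in w]);d=W[0]-W[1]
    print(n,T.round(3)[:,:2].tolist(),T.mean(0).round(4),W.round(3).tolist(),np.linalg.norm(d),np.degrees(np.arctan2(d[1],d[0])))
E
python3 - <<'E'
from scipy.spatial.transform import Rotation as R
print(R.from_quat([-5.828e-4,.985,.1725,-5e-5],scalar_first=True).as_matrix().round(4))
E
```

```text
scene [[0.483, 0.059], [0.439, 0.061], [0.438, 0.101], [0.483, 0.101]] [0.4605 0.0805 0.0445] [[0.691, 0.132, 0.038], [0.404, 0.133, 0.038]] 0.28611726535670784 -0.1956031424400427
side [[0.487, 0.064], [0.439, 0.062], [0.439, 0.105], [0.487, 0.103]] [0.463  0.0838 0.0445] [[0.691, 0.134, 0.038], [0.405, 0.134, 0.038]] 0.28689361564531896 -0.03098665471269664
[[ 9.405e-01  3.398e-01 -3.000e-04]
 [ 3.398e-01 -9.405e-01  1.100e-03]
 [ 1.000e-04 -1.200e-03 -1.000e+00]]
```

```bash
python3 -m crank '{"xyz":[[462,-470,0],[462,-470,0],[462,-470,0],[462,-470,0],[462,-470,0],[462,-470,0],[462,-470,0],[462,-470,0],[462,-470,0],[462,-470,0],[462,-470,0],[462,-470,0]],"delta_rot":[[0,0,0.347],[0,0,0.347],[0,0,0.347],[0,0,0.347],[0,0,0.347],[0,0,0.347],[0,0,0.347],[0,0,0.347],[0,0,0.347],[0,0,0.347],[0,0,0.347],[0,0,0.347]],"fingers":[0,0,0,0,0,0,0,0,0,0,0,0]}'
```

```text
time: 1.3
eef_pos: [0.4373, 0.03, 0.2503]
tcp_rot: [0.0, 1.0, -0.0, 0.0]
contact_force: [0.6, -0.8, 0.4]
width: 0.001
grasp_force: 0.0
```

Tool axes are now x=+X, y=−Y, z=down. Finish the approach above the gap, down to TCP z of about 0.13.

```bash
python3 -m crank '{"xyz":[[25,-52,0],[25,-52,0],[25,-52,40],[25,-52,80],[25,-52,120],[25,-52,120],[25,-52,120],[25,-52,120]],"delta_rot":[[0,0,0],[0,0,0],[0,0,0],[0,0,0],[0,0,0],[0,0,0],[0,0,0],[0,0,0]],"fingers":[0,0,0,0,0,0,0,0]}'
python3 - <<'E'
from cell import readout, camera
import cv2,numpy as np
from scipy.spatial.transform import Rotation as R
s=readout.get_state();c=camera("wrist");cv2.imwrite("pics/w1.png",c["color"][:,:,::-1])
print(s['time'],s['eef_pos'],s['tcp_rot'].round(4) if hasattr(s['tcp_rot'],'round') else s['tcp_rot'],s['joint_positions'])
print({k:np.array(v).round(4).tolist() for k,v in c.items() if k!="color"})
E
```

```text
time: 2.1
eef_pos: [0.463, 0.0797, 0.1322]
tcp_rot: [-0.0, 1.0, -0.0, 0.001]
contact_force: [-0.6, 0.9, -0.2]
width: -0.002
grasp_force: 0.0
2.1 [0.46300469 0.07972179 0.13221199] [-1.0e-04  1.0e+00 -2.0e-04  1.4e-03] [ 7.13753470e-02  3.78659419e-01  1.95997909e+00 -1.49911463e-06
  8.00189445e-01  1.64258323e+00]
{'K': [[299.7105, 0.0, 254.3035], [0.0, 299.7105, 200.3135], [0.0, 0.0, 1.0]], 'hand_eye': [[0.0001, 0.96, 0.28, 0.0711], [1.0, -0.0003, 0.0005, 0.0003], [0.0006, 0.28, -0.96, -0.1232], [0.0, 0.0, 0.0, 1.0]]}
```

View pics/w1.png

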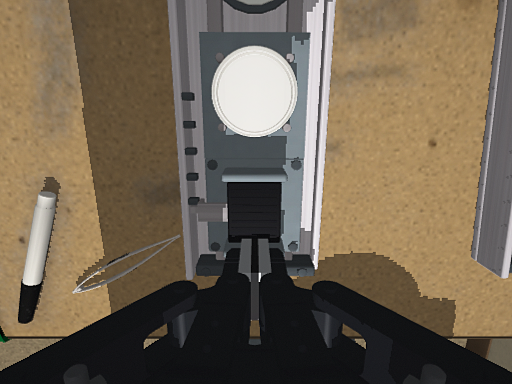

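The tab spans columns 228–281 with its far edge at row ~182, the front cheek's top is at rows 168–180, and the dish centre is at about (255,91). The fingers are at the near part of the tab.

```bash
python3 - <<'E'
import numpy as np
H=np.array([[.0001,.96,.28,.0711],[1,-.0003,.0005,.0003],[.0006,.28,-.96,-.1232]]);p=np.array([.463,.0797,.1322])
def f(u,v,z):
    d=H[:,:3]@np.array([(u-254.3)/299.7,-(v-200.3)/299.7,-1]);o=p+H[:,3]*[1,-1,-1];d=d*[1,-1,-1]
    return (o+d*(z-o[2])/d[2]).round(4)
for u,v,z in((228,182,.0445),(281,182,.0445),(228,237,.0445),(281,237,.0445),(222,168,.054),(286,168,.054),(255,90,.055)):print(u,v,f(u,v,z))
E
```

```text
228 182 [0.4863 0.0985 0.0445]
281 182 [0.4863 0.0603 0.0445]
228 237 [0.4435 0.0995 0.0445]
281 237 [0.4435 0.0592 0.0445]
222 168 [0.4982 0.1014 0.054 ]
286 168 [0.4982 0.058  0.054 ]
255 90 [0.5479 0.0791 0.055 ]
```

```bash
python3 -m crank '{"xyz":[[5,0,30],[5,0,60],[5,0,68],[5,0,72],[5,0,76],[5,0,76]],"delta_rot":[[0,0,0],[0,0,0],[0,0,0],[0,0,0],[0,0,0],[0,0,0]],"fingers":[0,0,0,0,0,0]}'
```

```text
time: 2.75
eef_pos: [0.4678, 0.0798, 0.0554]
tcp_rot: [-0.0, 1.0, -0.0, 0.001]
contact_force: [-0.3, -1.6, 5.1]
width: 0.001
grasp_force: 2.7
```

Pressed about 6–8 mm at 5 N. I'll add 1 mm and slide.

```bash
python3 -m crank '{"xyz":[[0,0,1],[0,0,1],[5,0,1],[10,0,1],[18,0,1],[26,0,1],[34,0,1],[42,0,1],[50,0,1],[58,0,1],[58,0,1]],"delta_rot":[[0,0,0],[0,0,0],[0,0,0],[0,0,0],[0,0,0],[0,0,0],[0,0,0],[0,0,0],[0,0,0],[0,0,0],[0,0,0]],"fingers":[0,0,0,0,0,0,0,0,0,0,0]}'
```

```text
time: 3.85
eef_pos: [0.527, 0.0797, 0.055]
tcp_rot: [0.0, 1.0, -0.0, 0.002]
contact_force: [1.9, -2.6, 6.2]
width: -0.004
grasp_force: 2.8
```

```bash
python3 -m crank '{"xyz":[[8,0,0],[16,0,0],[24,0,0],[32,0,0],[40,0,0],[45,0,0],[49,0,0],[51,0,0],[51,0,0]],"delta_rot":[[0,0,0],[0,0,0],[0,0,0],[0,0,0],[0,0,0],[0,0,0],[0,0,0],[0,0,0],[0,0,0]],"fingers":[0,0,0,0,0,0,0,0,0]}'
python3 - <<'E'
from cell import camera
import cv2,numpy as np
c=camera("side");cv2.imwrite("pics/s2.png",cv2.resize(c["color"][200:310,130:350,::-1],None,fx=3.5,fy=3.5))
E
```

```text
time: 4.75
eef_pos: [0.5765, 0.0799, 0.0547]
tcp_rot: [-0.0, 1.0, -0.0, 0.001]
contact_force: [-3.1, -0.6, 6.8]
width: -0.001
grasp_force: 2.9
```

View pics/s2.png

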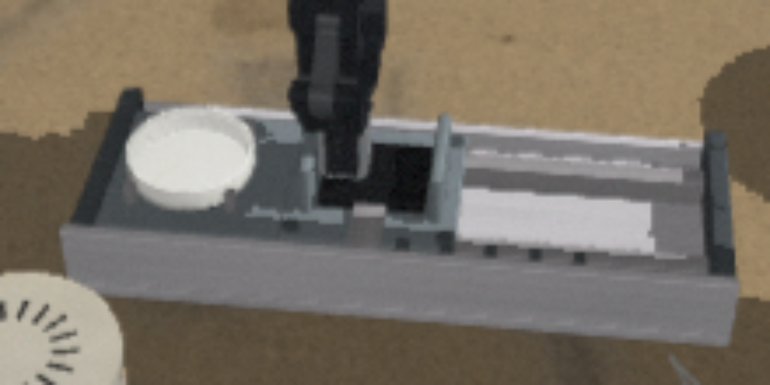

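The carriage is almost at the far end: the plate edge is near the end wall and the fingers are at the front cheek. I'll push on until the force shows the stop.

```bash
python3 -m crank '{"xyz":[[2,0,0],[4,0,0],[4,0,0],[4,0,0]],"delta_rot":[[0,0,0],[0,0,0],[0,0,0],[0,0,0]],"fingers":[0,0,0,0]}'
```

```text
time: 5.2
eef_pos: [0.5778, 0.0799, 0.0544]
tcp_rot: [0.0, 1.0, -0.0, -0.003]
contact_force: [-16.1, -0.6, 14.9]
width: 0.002
grasp_force: 10.3
```

It's at the stop (16 N). I'll ease off and then lift.

```bash
python3 -m crank '{"xyz":[[-4,0,0],[-6,0,-4],[-8,0,-12],[-10,0,-30],[-10,0,-70],[-10,0,-115],[-10,0,-115],[-10,0,-115],[-10,0,-115],[-10,0,-115]],"delta_rot":[[0,0,0],[0,0,0],[0,0,0],[0,0,0],[0,0,0],[0,0,0],[0,0,0],[0,0,0],[0,0,0],[0,0,0]],"fingers":[0,0,0,0,0,0,0,0,0,0]}'
python3 - <<'E'
from cell import camera
import cv2,numpy as np
c=camera("side");cv2.imwrite("pics/s3.png",cv2.resize(c["color"][120:310,130:350,::-1],None,fx=3,fy=3))
E
```

```text
time: 6.2
eef_pos: [0.5693, 0.0798, 0.1671]
tcp_rot: [0.0, 1.0, -0.0, -0.001]
contact_force: [-0.4, 0.4, -0.2]
width: 0.0
grasp_force: 0.0
```

View pics/s3.png

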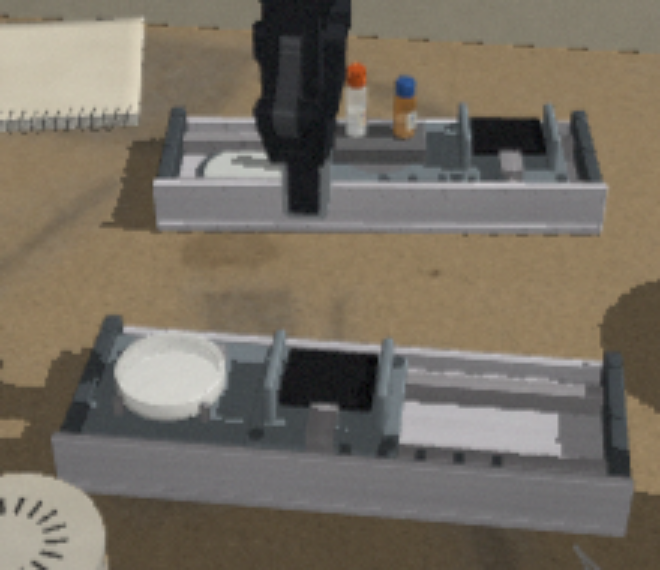

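The carriage stands at the far end with the tab apparently up, tab centre at about (330,378) in the crop. The vial carriage hasn't moved and the arm is clear. One numeric check, then hand in.

```bash
python3 - <<'E'
from h import *
from cell import sign_off
T=np.mean([hit("side",(np.array(p)+.5)/3-.5+(130,120),.0445) for p in [(284,348),(380,354),(374,408),(280,402)]],0);print(T)
if T[0]-.4630>.092: print(sign_off())
E
```

```text
[0.5585212  0.08331466 0.0445    ]
the job is handed in; nothing more can be done
None
```

The dish carriage was slid with its tab held down until the far stop pushed back at about 16 N. On release the tab looked sprung up in the last picture. I measured about 96 mm of travel from the side camera, the vial carriage looked unmoved, the arm was clear, and the job is handed in; no verdict was returned.

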